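# Third hand at the screwdriving station

## Task

First turn the round indexing table anticlockwise by its black knob until its red lug is fully home at the red stop pin. Then take the black housing from the white tray, bring it down on the turntable plate and press its flat, orange-striped end square and centred against the sprung white stop, gently, until the red pointer line stands in the green band (about 10 N), never driving the spring to the end of its travel. Keep it steady there for a few seconds so that a colleague can drive the screws, and finish while still holding it pressed, with the table still home and the loose things around (grey housing, screwdriver, pen, bottle) left where they are.

Things in the scene. Friction and masses are not known exactly. Their poses are not given: they have to be found in the camera images.
- indexer: Fixed base of the indexing table: white square plate 190 x 190 x 16 mm, origin at the centre of its underside on the work surface, z up. With the table home the sprung stop is on its +x side and a part is pressed in its +x direction. A red stop pin (12 mm across, 22 mm tall) stands on its corner at (80, 80) mm.
- rotor (a joint): Angle of the round table about the vertical axis through the centre of the base, rad; grows anticlockwise seen from above. It starts between -1.55 and -1.1 and 0 is home, at its firm end stop (red lug against the red pin). A stiff hinge (about 0.25 N m of friction) that stays where it is left.
- plate_center (a point): Centre of the upper face of the round aluminium plate (184 mm diameter, 14 mm thick; its top is 32 mm above the work surface); axes turn with the plate, +x points to the sprung stop. A thin black line on the plate marks the x axis.
- knob (a point): Middle of the black upright knob on the plate: 18 mm diameter, 28 mm tall (from 18 to 46 mm above the plate, this point at 32 mm), on a 10 mm steel stem. It stands at (-28, -75) mm in the plate's axes and does not spin. Its radius about the table's centre is 80 mm.
- stop (a joint): How far the sprung stop is pushed in, m: 0 at rest, 0.025 at the end of its travel; it slides along the plate's +x. Spring of 0.8 N/mm with no preload, so 10 N is 0.0125. The red crosswise pointer line rides on it above the white guide block; it is over the green band from about 0.008 to 0.017; red band beyond.
- stop_face (a point): Centre of the sprung white stop's face: 50 mm wide, 30 mm tall (3 to 33 mm above the plate, this point 18 mm above it). At rest 26 mm from the table's centre along the plate's +x; moves with the stop. +x points into the stop (pressing direction), z up. The fixed white guide block behind is 35 mm tall, 68 to 90 mm from the centre, 60 mm wide.
- housing: Loose black housing to be held: block 60 (x) x 36 (y) x 40 (z) mm, about 0.14 kg, origin at the centre of the block's underside. Its +x end is flat with an orange stripe across the top edge; a grey connector stub (20 mm wide, 12 mm long) sticks out of the -x end. Grip across the 36 mm. It lies in the tray with the +x end roughly away from the robot.
- housing_face (a point): Centre of the housing's flat +x end, 30 mm ahead of its origin and 20 mm above its underside; axes as the housing's.
- tray: Fixed shallow white tray 160 x 150 mm, outer height 14 mm, walls and floor 4 mm thick; origin at the centre of its underside.
- spare: Loose grey housing with a blue stripe, same size as the black one; not to be used, leave it alone.
- driver: Loose yellow-handled screwdriver, 180 mm long, lying on the mat left of the table; leave it alone.
- pen: Loose blue and white pen, 160 mm long, 10 mm thick, on the right; leave it alone.
- bottle: Loose clear bottle with a blue cap, 56 mm diameter, 140 mm tall, on the far left; leave it alone.
Not all that is in view belongs to the job. What is shaped like the housing but purple or yellow is not meant.

How it is judged:
By the outcome, as a careful person would: the job done as asked, in the order asked, and still so for the second after the job is handed in, while the arm keeps its last pose, push and grip.
It also fails if it takes over 67 s, if anything falls off the work surface, if the arm or the gripper's body presses on something with over 40 N, if the wrist force passes 120 N, or if a joint passes its speed limit or range.

## Robot

A 6-joint arm with a two-finger parallel gripper is mounted at the origin on the work surface. World frame = base frame: x ahead of the robot, y to its left, z up, the work surface at z = 0. Lengths are in m, angles in rad, forces in N, time in s.
With the tool pointing down it reaches from about 0.3 to 0.875 m from the base axis. Payload 6.4 kg.
Tool frame: the origin (TCP) lies midway between the tips of the shut fingers; the grasp point (between the pads) lies 19 mm behind it; z points along the fingers, y is the direction in which the jaws open and shut (so a half turn about z gives the same grasp; the last joint's range is limited). The gripper opens to 85 mm and grips with 20 to 120 N. Pads are 22 mm wide; open, the fingers measure 114 mm over their backs; the gripper's body (76 mm by 85 mm) begins 54 mm behind the grasp point. The pads swing forward as they close: fully open they stand 13 mm farther back than shut.
Start: joints at [1.066, 0.181, 1.607, -0, 1.354, -0.206], TCP at [0.169, 0.55, 0.231] pointing down, gripper open.
Joint ranges: [-2.99, 2.99], [-0.89, 2.07], [0.3, 2.58], [-1.14, 4.28], [0, 2.63], [-3.12, 3.12]. Speed limits (rad/s): [2.57, 2.57, 3.01, 3.14, 3.14, 3.14].

## Interface

Orientations are given as a unit quaternion [w, x, y, z].
In Python, from bench import ctrl gives the robot as it stands. The module is installed in compiled form; this text tells all that it offers.
- The arm moves only by the tool arm_command, never from a script. Its argument "plan" is one flat list of numbers, 4 for each row, row after row: the shift along the tool's x, y, z in mm, then the turn about the tool's z in rad. A call has 1 to 20 rows; each row shifts and turns the commanded pose from where the row before left it, along the tool's axes as they then stand; what a row does not reach is not made up. A row lasts 1/10 s, in which the tool goes at most 50 mm and 8.59 degrees, less where a joint would pass 70% of its speed; a pose out of reach is approached as far as the arm can. A call is refused whole if a number of a shift passes 50 or a number of a turn 0.15, either way. A call with a gripper value outside its range is refused whole. "grip" is the opening, from 0 (shut) to 1 (fully open), set as the call begins (left out, the last holds). The fingers move at their own pace and stop on an object; the grip force is fixed at half the most. Time passes only in rows, so rows that do not move let the fingers close. It gives the time, the measured TCP pose, the force and the opening at its end, in the units of the state.
- ctrl.get_obs(): the state, without advancing time (a new reading comes with each control period).
- ctrl.camera(name): name is "scene" or "top" or "wrist"; returns a dict with "color" (384x512x3 uint8, red, green, blue), "camera_matrix" (3x3 intrinsics, pixels), "eye" and "attitude" of the camera in the world; the wrist camera has in their place "T_tool_cam" (4x4, takes a point from camera to tool coordinates, whose origin is the TCP and whose axes are the flange's). Camera axes: x right, y up, looking along -z (the intrinsics and any distortion apply to the point x, -y, -z); pixel columns grow to the right and rows downward; lengths in m; the calibration is good to about 2 mm. A picture is of the moment at which its call begins: read the wrist's pose just before it. There is no depth.
- ctrl.hand_in(): hands the job in, once; it reports no verdict.
The state is a dict: "time_s": time; "q": joint angles; "dq": joint speeds; "joint_efforts": joint torques, N m; "eef_pos": TCP position; "eef_rot": TCP orientation; "wrist_force": force on the tool from outside, world axes, zero at the start; "torque": the same for the moment, N m; "opening": opening from 0.0 (shut) to 1.0 (fully open).
Only numpy, scipy, OpenCV 4.12 (cv2) and the standard library are available. Lean on these libraries where they do the work, as an engineer would, in place of code of your own. Each camera call takes 0.05 s, during which the arm holds its last target. There are 200 camera calls.

## Working session

There is one attempt and no reset: what is moved stays moved. The work goes in short steps, Python scripts to look and compute and a tool call to move; the robot and the scene stay as the last step left them, time stands still between calls to the robot, and variables do not carry over. Pictures are saved under pics/ and viewed, about 8 in all and at most 12, crops included, and the job is handed in when it is done.

Besides the shell and the picture viewer there is one more tool, called after "Call:" as name(argument=value, ...) on one line, values as JSON. arm_command: Moves the arm, as the interface text tells. Its arguments: {"type":"object","properties":{"plan":{"type":"array","items":{"type":"number"}},"grip":{"type":"number"}},"required":["plan"]}

```bash
mkdir -p pics
cat > h.py <<'E'
from bench import ctrl
import numpy as np, cv2
from scipy.spatial.transform import Rotation as R
def rot(q): return R.from_quat([q[1],q[2],q[3],q[0]]).as_matrix()
def snap(name,fn,crop=None,s=1):
    o=ctrl.get_obs(); c=ctrl.camera(name); im=c["color"][:,:,::-1]
    if crop: im=im[crop[1]:crop[3],crop[0]:crop[2]]
    cv2.imwrite("pics/"+fn,cv2.resize(im,None,fx=s,fy=s,interpolation=cv2.INTER_CUBIC)); return o,c
def campose(c,o=None):
    if "eye" in c:
        a=np.array(c["attitude"]); return (a if a.shape==(3,3) else rot(a)),np.array(c["eye"])
    T=np.array(c["T_tool_cam"]); Rt=rot(o["eef_rot"]); return Rt@T[:3,:3],Rt@T[:3,3]+np.array(o["eef_pos"])
def ray(c,u,v,z,o=None):
    K=np.array(c["camera_matrix"]); A,e=campose(c,o)
    d=A@np.array([(u-K[0,2])/K[0,0],-(v-K[1,2])/K[1,1],-1]); return e+d*(z-e[2])/d[2]
def proj(c,p,o=None):
    K=np.array(c["camera_matrix"]); A,e=campose(c,o); q=A.T@(np.array(p)-e); q=K@np.array([q[0],-q[1],-q[2]]); return q[:2]/q[2]
E
python3 - <<'E'
from h import *
o,c=snap("top","top1.png",s=1.56)
print(o); print({k:v for k,v in c.items() if k!="color"})
import pickle; c.pop("color"); pickle.dump(c,open("top.pkl","wb"))
E
```

```text
{'time_s': 0.0, 'q': array([ 1.06572685e+00,  1.81534310e-01,  1.60801536e+00, -1.34515001e-05,
        1.35381004e+00, -2.06314478e-01]), 'dq': array([-0.00210371, -0.00116829,  0.00121956, -0.00184515, -0.00069669,
       -0.00010088]), 'joint_efforts': array([-1.41865326e-03, -4.44869936e+01, -3.51334620e+01, -2.95071477e-04,
        9.06798203e-03, -7.74589694e-06]), 'eef_pos': array([0.16895869, 0.54903059, 0.23038439]), 'eef_rot': array([-3.01523514e-04,  1.48821096e-01,  9.88863742e-01, -8.30511616e-04]), 'wrist_force': array([-0.1505213 , -0.10016974, -0.33318311]), 'torque': array([0.00428871, 0.00856502, 0.02985442]), 'opening': 1.000351869786207}
{'camera_matrix': array([[471.64111087,   0.        , 258.49988277],
       [  0.        , 471.64111087, 188.72731825],
       [  0.        ,   0.        ,   1.        ]]), 'eye': array([ 0.45620315, -0.04793842,  1.67072406]), 'attitude': array([ 0.70745086,  0.02439954, -0.02372504, -0.70594268])}
```

View pics/top1.png

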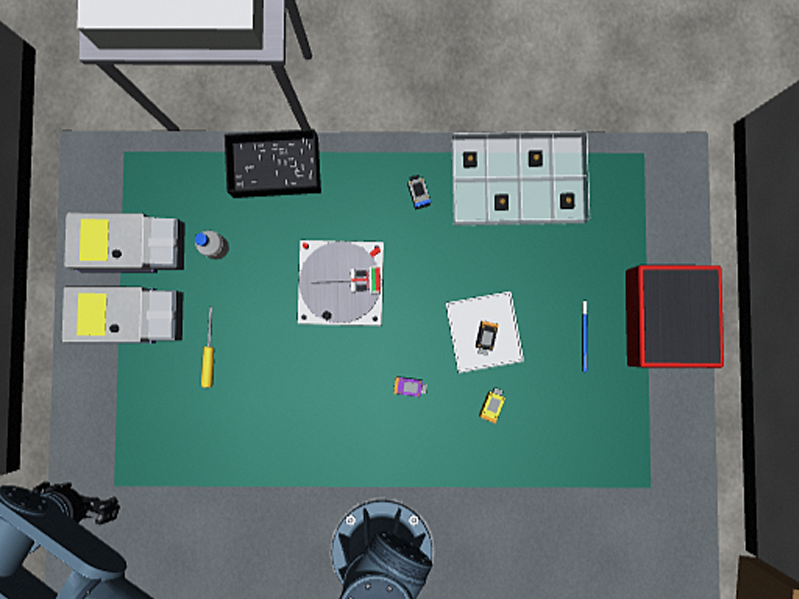

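The top view shows the turntable at about (341,282), with its stop pointing right, so it is not yet home. The knob is at (327,315), the red pin at (305,246), the lug at (376,252) and the tray at (485,332). The black housing is at (486,337) with its orange end up, i.e. away from the robot. I'll enlarge this area.

Run:
```python
from h import *
snap("top","top2.png",crop=(185,145,345,245),s=5)
c=ctrl.camera("top")
f=lambda u,v,z:print(np.round(ray(c,u,v,z),4))
for u,v in((299,240),(383,241),(382,326),(297,325)): f(u/1.5605,v/1.5605,.016)
```

```text
[0.6923 0.1905 0.016 ]
[6.904e-01 2.000e-04 1.600e-02]
[0.498  0.0017 0.016 ]
[0.4998 0.1927 0.016 ]
```

View pics/top2.png

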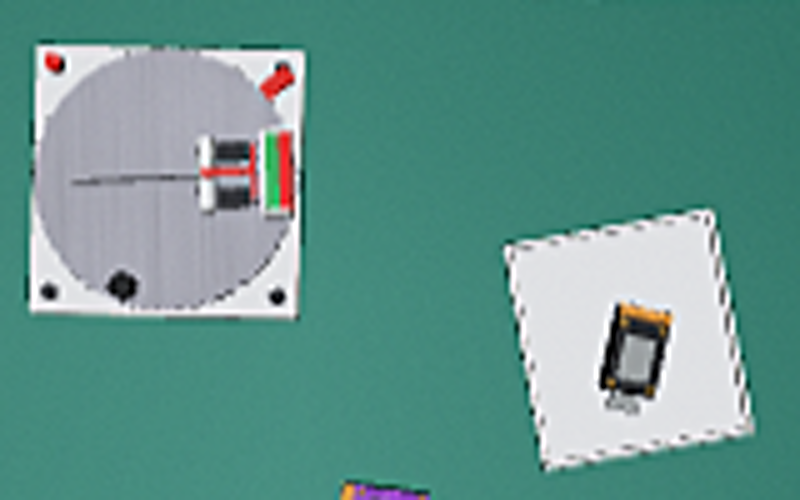

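Run:
```python
from h import *
import pickle; c=pickle.load(open("top.pkl","rb"))
P=lambda u,v,z: ray(c,185+u/5,145+v/5,z)
B=[P(*a,.016) for a in((37,44),(305,50),(297,319),(30,313))]
ctr=np.mean(B,0); d=(B[0]+B[1]-B[2]-B[3])/2; yaw=np.arctan2(d[1],d[0]); d2=(B[0]+B[3]-B[1]-B[2])/2
print("base",ctr,np.degrees(yaw),np.degrees(np.arctan2(-d2[0],d2[1])),np.linalg.norm(d),np.linalg.norm(d2))
a=P(75,183,.032);b=P(200,177,.032); th=np.arctan2(*(b-a)[1::-1]); print("line",np.degrees(th))
k=P(123,286,.078); r=(k-ctr)[:2]; print("knob",k,np.linalg.norm(r),np.degrees(np.arctan2(r[1],r[0])))
phi=np.arctan2(r[1],r[0])+np.radians(110.47)-2*np.pi
print("plate angle from knob",np.degrees(phi))
H=[P(*a,.044) for a in((617,303),(672,312),(655,398),(600,390))]
h=np.mean(H,0); e=(H[0]+H[1]-H[2]-H[3])/2; print("housing",h,np.degrees(np.arctan2(e[1],e[0])),np.linalg.norm(e))
```

```text
base [0.59529831 0.09482591 0.016     ] -1.136933570180231 -1.169324813023107 0.1901021894855284 0.18844456303051407
line -87.12209244169823
knob [0.51881717 0.11881118 0.078     ] 0.08015396123301956 162.58804045991192
plate angle from knob -86.94195954008808
housing [ 0.47633328 -0.23138837  0.044     ] -11.436117139614046 0.060716733702009064
```

Call:
arm_command(plan=[-35.5,-23.7,3,0,-35.5,-23.7,3,0,-35.5,-23.7,3,0,-35.5,-23.7,3,0,-35.5,-23.7,3,0,-35.5,-23.7,3,0,-35.5,-23.7,3,0,-35.5,-23.7,3,0,-35.5,-23.7,3,0,-35.5,-23.7,3,0,-35.5,-23.7,3,0,-35.5,-23.7,3,0,-35.5,-23.7,3,0,0,0,0,0,0,0,0,0], grip=0.6)

```text
time_s: 1.65
eef_pos: [0.5195, 0.1185, 0.1917]
eef_rot: [-0.001, 0.15, 0.989, 0.0]
wrist_force: [-0.7, 0.8, -0.2]
opening: 0.599
```

Run:
```python
from h import *
o,c=snap("wrist","w1.png",s=1.5)
print(o["eef_pos"],o["eef_rot"],o["opening"],c["T_tool_cam"]); print(c["camera_matrix"])
c.pop("color");import pickle;pickle.dump((o,c),open("w1.pkl","wb"))
print("pred knob",proj(c,[.5188,.1188,.078],o)*1.5,"ctr",proj(c,[.5953,.0948,.032],o)*1.5)
```

```text
[0.51950992 0.11849835 0.19169247] [-7.52376063e-04  1.49987426e-01  9.88687618e-01  1.56769972e-05] 0.5990413157804098 [[-4.28917729e-04  9.50607822e-01  3.10394241e-01  8.01881256e-02]
 [ 9.99999769e-01  2.44140823e-04  6.34146603e-04 -4.43682816e-05]
 [ 5.27044816e-04  3.10394441e-01 -9.50607707e-01 -1.41870300e-01]
 [ 0.00000000e+00  0.00000000e+00  0.00000000e+00  1.00000000e+00]]
[[295.62081569   0.         251.39059729]
 [  0.         295.62081569 194.15143976]
 [  0.           0.           1.        ]]
pred knob [377.60423939 285.15273925] ctr [377.28206338 368.22689465]
```

View pics/w1.png

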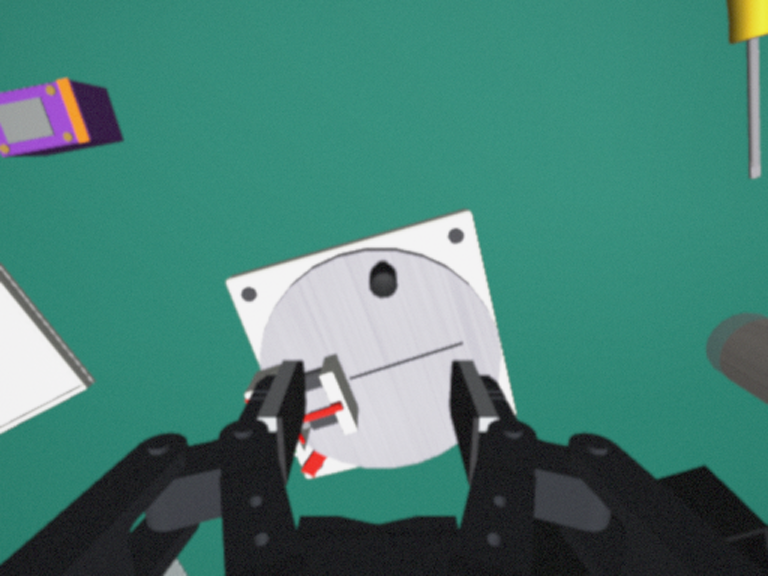

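The wrist view shows the knob at (383,284). The prediction was (378,285), so it lies about 2.5 mm toward tool +y. I'll shift by that, go down and grip.

Call:
arm_command(plan=[0,2.5,29,0,0,0,29,0,0,0,29,0,0,0,29,0,0,0,20,0,0,0,8,0,0,0,0,0,0,0,0,0])

```text
time_s: 2.5
eef_pos: [0.5208, 0.1223, 0.0493]
eef_rot: [0.001, 0.148, 0.989, 0.0]
wrist_force: [1.6, -0.3, 1.2]
opening: 0.601
```

Call:
arm_command(plan=[0,0,0,0,0,0,0,0,0,0,0,0,0,0,0,0,0,0,0,0,0,0,0,0,0,0,0,0,0,0,0,0], grip=0)

```text
time_s: 3.3
eef_pos: [0.5211, 0.1216, 0.0496]
eef_rot: [0.001, 0.149, 0.989, 0.0]
wrist_force: [-2.3, 0.6, 6.0]
opening: 0.188
```

Call:
arm_command(plan=[-0.4,-8,0,-0.1,-0.4,-8,0,-0.1,-0.4,-8,0,-0.1,-0.4,-8,0,-0.1,-0.4,-8,0,-0.1,-0.4,-8,0,-0.1,-0.4,-8,0,-0.1,0,0,0,0])

```text
time_s: 4.1
eef_pos: [0.5232, 0.0658, 0.0495]
eef_rot: [-0.0, -0.201, 0.98, -0.0]
wrist_force: [-5.7, -3.3, 8.6]
opening: 0.191
```

Call:
arm_command(plan=[-0.4,-8,0,-0.1,-0.4,-8,0,-0.1,-0.4,-8,0,-0.1,-0.4,-8,0,-0.1,-0.4,-8,0,-0.1,-0.4,-8,0,-0.1,-0.4,-8,0,-0.1,0,0,0,0,0,0,0,0])

```text
time_s: 5.0
eef_pos: [0.561, 0.0253, 0.0496]
eef_rot: [-0.0, -0.524, 0.852, -0.001]
wrist_force: [-3.7, -4.2, 7.5]
opening: 0.188
```

Call:
arm_command(plan=[-0.1,-3,0,-0.04,-0.1,-3,0,-0.04,0,-1.5,0,-0.02,0,0,0,0,0,0,0,0])

```text
time_s: 5.5
eef_pos: [0.5674, 0.0225, 0.0496]
eef_rot: [-0.001, -0.565, 0.825, -0.001]
wrist_force: [-6.1, -3.7, 7.8]
opening: 0.189
```

Call:
arm_command(plan=[0,-1.5,0,-0.02,0,0,0,0,0,0,0,0])

```text
time_s: 5.8
eef_pos: [0.5675, 0.0225, 0.0495]
eef_rot: [-0.002, -0.573, 0.819, 0.001]
wrist_force: [-11.1, -2.9, 14.3]
opening: 0.192
```

Call:
arm_command(plan=[0,-0.7,0,0,0,0,0,0,0,0,0,0])

```text
time_s: 6.1
eef_pos: [0.5675, 0.0225, 0.0495]
eef_rot: [-0.002, -0.573, 0.819, 0.001]
wrist_force: [-13.2, -1.5, 16.9]
opening: 0.188
```

Call:
arm_command(plan=[0,0,0,0,0,0,0,0,0,0,0,0,0,0,0,0,0,0,0,0,0,0,-10,0,0,0,-25,0,0,0,-30,0,0,0,-30,0,0,0,-30,0,0,0,-30,0,0,0,0,0], grip=0.6)

```text
time_s: 7.3
eef_pos: [0.5726, 0.0224, 0.2093]
eef_rot: [0.003, -0.573, 0.819, -0.003]
wrist_force: [0.7, -0.5, 0.2]
opening: 0.601
```

Call:
arm_command(plan=[38.8,0.5,2,0,38.8,0.5,2,0,38.8,0.5,2,0,38.8,0.5,2,0,38.8,0.5,2,0,38.8,0.5,2,0,38.8,0.5,2,0,0,0,0,0.142,0,0,0,0.142,0,0,0,0.142,0,0,0,0.142,0,0,0,0.142,0,0,0,0.142,0,0,0,0.142,0,0,0,0.142,0,0,0,0.142,0,0,0,0.142,0,0,0,0,0,0,0,0])

```text
time_s: 9.2
eef_pos: [0.4955, -0.1574, 0.1911]
eef_rot: [-0.012, 0.153, 0.987, -0.05]
wrist_force: [0.1, 0.6, 0.0]
opening: 0.596
```

Run:
```python
from h import *
o,c=snap("wrist","w2.png",s=1)
t=ctrl.camera("top")
a=c["color"][:,:,::-1]; b=cv2.resize(t["color"][145:215,185:253,::-1],(384,384),interpolation=cv2.INTER_CUBIC)
im=np.hstack([a,b]); cv2.imwrite("pics/c2.png",im[:,:][:, :]) if im.shape[1]<=800 else cv2.imwrite("pics/c2.png",np.hstack([a[:,60:452],b]))
print(o["eef_pos"],o["eef_rot"])
c.pop("color");import pickle;pickle.dump((o,c),open("w2.pkl","wb"))
y=np.radians(-11.4);ex=np.array([np.cos(y),np.sin(y),0]);ey=np.array([-ex[1],ex[0],0]);h=np.array([.4763,-.2314,.044])
for s,q in((.03,.018),(.03,-.018),(-.03,-.018),(-.03,.018)): print(np.round(proj(c,h+s*ex+q*ey,o)-[60,0],1))
```

```text
[ 0.49550262 -0.15743545  0.19112886] [-0.01211757  0.15349022  0.9868337  -0.04952955]
[154. 210.]
[121.6 212.2]
[111.1 157.3]
[145.3 154.1]
```

View pics/c2.png

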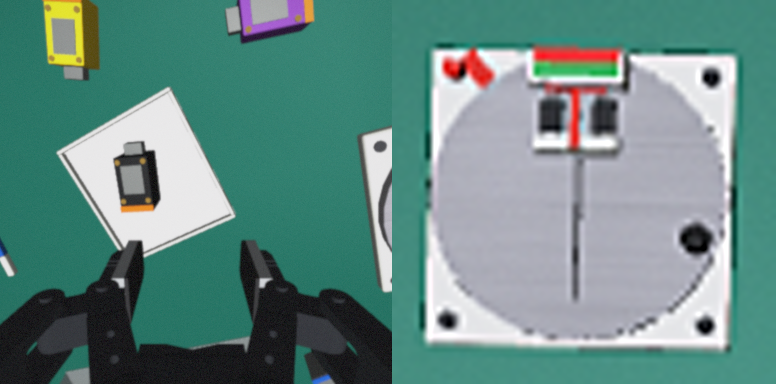

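The table is home, with the lug against the pin. The arm, however, came out short and tilted, because q6 hit its limit on the way. I'll check whether a still row restores the tilt.

Call:
arm_command(plan=[0,0,0,0.05,0,0,0,0,0,0,0,0])

```text
time_s: 9.6
eef_pos: [0.4957, -0.1575, 0.1913]
eef_rot: [-0.011, 0.179, 0.983, -0.05]
wrist_force: [-0.0, 0.1, -0.1]
opening: 0.599
```

Run:
```python
from h import *
o=ctrl.get_obs();print(o["q"],o["eef_pos"]);print(rot(o["eef_rot"]).round(4))
```

```text
[-0.47271774  0.10878959  1.77653502 -0.10718753  1.2496239  -1.64971495] [ 0.4956753  -0.1575329   0.19129255]
[[-0.9357  0.3505 -0.0388]
 [ 0.3527  0.931  -0.0942]
 [ 0.0031 -0.1018 -0.9948]]
```

A still row does not help: the commanded pose itself is tilted 5.8° toward -y. The tilt appeared when moving toward -y with q6 at its negative limit. Moving toward +y with q6 at its positive limit should undo it, so I'll turn there.

Call:
arm_command(plan=[0,0,0,0.149,0,0,0,0.149,0,0,0,0.149,0,0,0,0.149,0,0,0,0.149,0,0,0,0.149,0,0,0,0.149,0,0,0,0.149,0,0,0,0.149,0,0,0,0.149,0,0,0,0.149,0,0,0,0.149,0,0,0,0.149,0,0,0,0.149,0,0,0,0.149,0,0,0,0.149,0,0,0,0.149,0,0,0,0.149,0,0,0,0.149,0,0,0,0.149])

```text
time_s: 11.6
eef_pos: [0.4957, -0.1575, 0.1913]
eef_rot: [0.049, 0.993, -0.102, -0.014]
wrist_force: [-0.5, 0.6, -0.2]
opening: 0.6
```

Call:
arm_command(plan=[0,0,0,0.149,0,0,0,0.149,0,0,0,0.149,0,0,0,0.149,0,0,0,0.149,0,0,0,0.149,0,0,0,0.149,0,0,0,0.149,0,0,0,0.149,0,0,0,0.149,0,0,0,0.149,0,0,0,0])

```text
time_s: 12.8
eef_pos: [0.4957, -0.1575, 0.1913]
eef_rot: [-0.044, -0.605, 0.794, -0.026]
wrist_force: [-0.1, 0.5, 0.0]
opening: 0.606
```

```bash
cat > st.py <<'E'
from h import *
o=ctrl.get_obs();M=rot(o["eef_rot"]);print(o["time_s"],"q",o["q"].round(3),"p",o["eef_pos"].round(4),"z",M[:,2].round(4))
q1=o["q"][0];t=np.array([-np.sin(q1),np.cos(q1),0]);print("tang in tool",(M.T@t).round(3),"yaw y",np.degrees(np.arctan2(M[1,1],M[0,1])),"F",o["wrist_force"].round(1),"op",round(o["opening"],3))
E
python3 st.py
```

```text
12.8 q [-0.473  0.109  1.777 -0.107  1.25   2.971] p [ 0.4957 -0.1575  0.1913] z [-0.0388 -0.0942 -0.9948]
tang in tool [-0.974 -0.202 -0.102] yaw y 164.55947507966118 F [-0.1  0.5  0. ] op 0.606
```

Call:
arm_command(plan=[0,0,0,0.14,-20,-4,0,0,-20,-4,0,0,-20,-4,0,0,0,0,0,0])

```text
time_s: 13.3
eef_pos: [0.5212, -0.1272, 0.1878]
eef_rot: [-0.029, -0.565, 0.825, -0.019]
wrist_force: [-0.5, 0.0, 0.4]
opening: 0.599
```

```bash
python3 st.py
```

```text
13.3 q [-0.419  0.147  1.739 -0.073  1.253  3.116] p [ 0.5212 -0.1272  0.1878] z [-0.0253 -0.0645 -0.9976]
tang in tool [-0.996 -0.049 -0.069] yaw y 158.79735952372485 F [-0.5  0.   0.4] op 0.599
```

Call:
arm_command(plan=[-25,-1,0,0,-25,-1,0,0,-25,-1,0,0,-25,-1,0,0,0,0,0,0])

```text
time_s: 13.8
eef_pos: [0.5444, -0.072, 0.1847]
eef_rot: [-0.006, -0.589, 0.808, -0.004]
wrist_force: [0.4, -0.1, -0.5]
opening: 0.598
```

```bash
python3 st.py
```

```text
13.8 q [-0.339  0.173  1.715 -0.015  1.255  3.117] p [ 0.5444 -0.072   0.1847] z [-0.0057 -0.0135 -0.9999]
tang in tool [-0.999 -0.029 -0.015] yaw y 162.23406509918632 F [ 0.4 -0.1 -0.5] op 0.598
```

Call:
arm_command(plan=[-27,-0.8,0,0,0,0,0,-0.14,0,0,0,-0.14,0,0,0,-0.14,0,0,0,-0.14,0,0,0,-0.14,0,0,0,-0.14,0,0,0,-0.14,0,0,0,-0.14,0,0,0,-0.14,0,0,0,-0.14,0,0,0,-0.14,0,0,0,-0.14,0,0,0,0])

```text
time_s: 15.2
eef_pos: [0.5498, -0.0582, 0.1844]
eef_rot: [0.0, 0.996, -0.092, -0.0]
wrist_force: [0.7, -0.0, 0.6]
opening: 0.603
```

```bash
cat >> st.py <<'E'
g=np.array([.4763,-.2314,.2])
print("housing delta in tool mm",(1e3*(M.T@(g-o["eef_pos"]))).round(1))
E
python3 st.py
python3 - <<'E'
from h import *
import pickle; o,c=pickle.load(open("w2.pkl","rb"))
# top-face corners read in c2.png (left crop offset 60): stripe-right, stripe-left, stub-left, stub-right
H=[ray(c,u+60,v,.044,o) for u,v in((155,205),(121,207),(114,158),(146,154))]
h=np.mean(H,0);e=(H[0]+H[1]-H[2]-H[3])/2;print("wrist-cam housing",h,np.degrees(np.arctan2(e[1],e[0])),np.linalg.norm(e))
E
```

```text
15.2 q [-3.200e-01  1.790e-01  1.708e+00 -1.000e-03  1.255e+00  1.436e+00] p [ 0.5498 -0.0582  0.1844] z [-1.e-03 -2.e-04 -1.e+00]
tang in tool [ 0.134 -0.991 -0.001] yaw y -100.61297834953926 F [ 0.7 -0.   0.6] op 0.603
housing delta in tool mm [-40.4 183.7 -15.5]
wrist-cam housing [ 0.47403484 -0.22942479  0.044     ] -12.046463327809244 0.05381888499795605
```

Tilt is gone. Moving above the housing.

Call:
arm_command(plan=[-8,36.6,0,0.016,-8,36.6,0,0,-8,36.6,0,0,-8,36.6,0,0,-8,36.6,0,0,0,0,0,0,0,0,0,0])

```text
time_s: 15.9
eef_pos: [0.474, -0.2304, 0.1846]
eef_rot: [0.0, 0.995, -0.104, -0.0]
wrist_force: [1.1, -0.1, -0.9]
opening: 0.597
```

```bash
python3 - <<'E'
from h import *
import pickle
o,c=snap("wrist","w3.png",crop=(100,20,400,245),s=2.6)
c.pop("color");pickle.dump((o,c),open("w3.pkl","wb"))
E
python3 st.py
```

```text
15.95 q [-6.760e-01  1.220e-01  1.773e+00 -1.000e-03  1.247e+00  1.101e+00] p [ 0.4743 -0.2296  0.1846] z [-0.001 -0.    -1.   ]
tang in tool [ 0.453 -0.891 -0.001] yaw y -101.77324907331159 F [-0.3  0.3 -0. ] op 0.601
housing delta in tool mm [  2.3   1.3 -15.4]
```

View pics/w3.png

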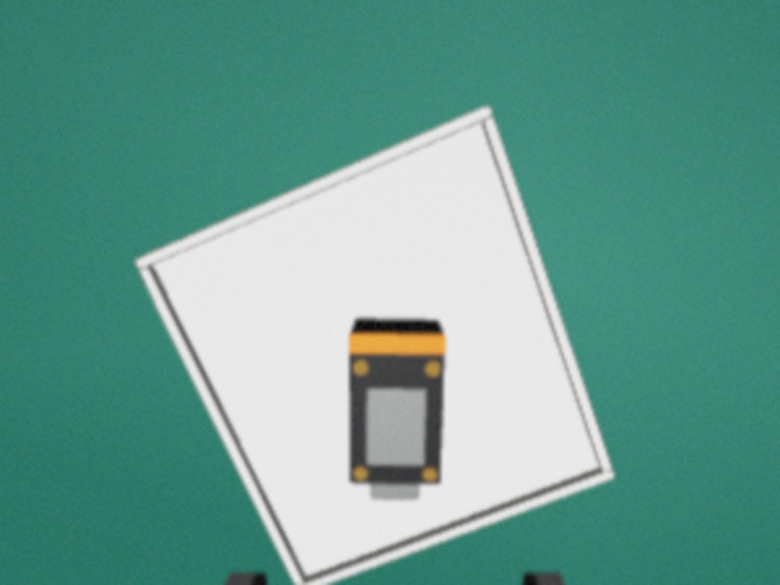

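The housing's top corners are at about (350,333), (445,333), (441,482) and (350,482) in the crop, nearly aligned with the tool.

Run:
```python
from h import *
import pickle; o,c=pickle.load(open("w3.pkl","rb"))
H=[ray(c,u/2.6+100,v/2.6+20,.044,o) for u,v in((350,333),(445,333),(441,482),(350,482))]
h=np.mean(H,0);e=(H[0]+H[1]-H[2]-H[3])/2;f=(H[1]+H[2]-H[0]-H[3])/2
print(h,np.degrees(np.arctan2(e[1],e[0])),np.linalg.norm(e),np.degrees(np.arctan2(f[1],f[0]))+90,np.linalg.norm(f))
M=rot(o["eef_rot"]);print("tool x dir",np.degrees(np.arctan2(M[1,0],M[0,0])),"delta tool",(1e3*M.T@(h-o["eef_pos"])).round(1))
```

```text
[ 0.47758378 -0.23243119  0.044     ] -12.59867945651503 0.05838801850783737 -11.933046596817945 0.03528052019615314
tool x dir -11.895975480369634 delta tool [  4.    1.2 140.6]
```

Call:
arm_command(plan=[1.5,1,32,0,1.5,0,32,0,0,0,32,0,0,0,32,0,0,0,26,0,0,0,12,0,0,0,6,0,0,0,2.5,0,0,0,0,0])

```text
time_s: 16.85
eef_pos: [0.4775, -0.232, 0.011]
eef_rot: [0.001, 0.995, -0.101, 0.0]
wrist_force: [-0.6, 0.6, 0.0]
opening: 0.601
```

Call:
arm_command(plan=[0,0,0,0,0,0,0,0,0,0,0,0,0,0,0,0,0,0,0,0,0,0,0,0,0,0,0,0], grip=0)

```text
time_s: 17.55
eef_pos: [0.4778, -0.2326, 0.0115]
eef_rot: [0.001, 0.995, -0.101, 0.001]
wrist_force: [-0.4, 0.1, 6.2]
opening: 0.415
```

```bash
python3 st.py
```

```text
17.55 q [-6.760e-01  3.950e-01  1.849e+00 -1.000e-03  8.960e-01  1.099e+00] p [ 0.4778 -0.2326  0.0115] z [ 0.001  -0.0023 -1.    ]
tang in tool [ 0.455 -0.89  -0.001] yaw y -101.62967093015595 F [-0.4  0.1  6.2] op 0.415
housing delta in tool mm [  -1.4   -0.5 -188.5]
```

Call:
arm_command(plan=[0,0,-10,0,0,0,-25,0,0,0,-35,0,0,0,-35,0,0,0,-35,0,0,0,-18,0])

```text
time_s: 18.15
eef_pos: [0.4778, -0.2324, 0.1719]
eef_rot: [0.002, 0.995, -0.101, 0.001]
wrist_force: [0.0, -0.4, -0.9]
opening: 0.411
```

Call:
arm_command(plan=[0,0,0,-0.061,0,0,0,-0.061,0,0,0,-0.061,10.7,-36.9,0,0,10.7,-36.9,0,0,10.7,-36.9,0,0,10.7,-36.9,0,0,10.7,-36.9,0,0,10.7,-36.9,0,0,10.7,-36.9,0,0,10.7,-36.9,0,0,10.7,-36.9,0,0,0,0,0,0,0,0,0,0])

```text
time_s: 19.55
eef_pos: [0.5792, 0.0992, 0.1677]
eef_rot: [0.001, 1.0, -0.009, -0.001]
wrist_force: [0.0, 1.1, -1.4]
opening: 0.414
```

```bash
sed -i 's/^g=.*/g=np.array([.581,.0973,.04])/' st.py; python3 st.py
python3 - <<'E'
from h import *
import pickle
o,c=snap("wrist","w4.png",s=1.5)
c.pop("color");pickle.dump((o,c),open("w4.pkl","wb"))
E
```

```text
19.55 q [-3.200e-02  2.730e-01  1.631e+00 -1.000e-03  1.240e+00  1.557e+00] p [0.5792 0.0992 0.1677] z [-0.0021 -0.0011 -1.    ]
tang in tool [ 0.014 -1.    -0.001] yaw y -91.01067081588815 F [ 0.   1.1 -1.4] op 0.414
housing delta in tool mm [  2.1   1.7 127.7]
```

View pics/w4.png

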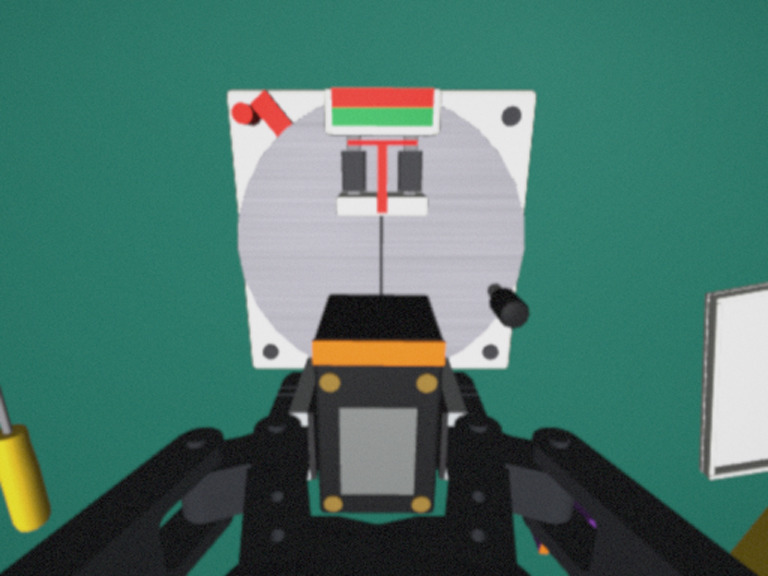

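The stop line is at x≈381 and vertical. The housing's front top edge runs (313,341)–(444,341), and the lug touches the pin. I'll compute the lateral and yaw offsets in the tool frame.

Run:
```python
from h import *
import pickle; o,c=pickle.load(open("w4.pkl","rb"))
M=rot(o["eef_rot"]);p=o["eef_pos"]
W=lambda u,v,z: 1e3*(M.T@(ray(c,u/1.5,v/1.5,z,o)-p))
a,b=W(381.5,217,.032),W(381,294,.032);print("line",a[:2],b[:2],"ang deg",np.degrees(np.arctan2(a[1]-b[1],a[0]-b[0])))
l,r=W(338,214,.035),W(427,214,.035);print("stop lower face edge",l,r)
hz=p[2]-.0075+.040
L,Rr=W(313,341,hz),W(444,341,hz);print("front top edge",L,Rr)
print("bar ends",W(348,142,.072),W(417,142,.072))
for n,u,v in(("TL",228,91),("TR",536,92)): print(n,W(u,v,.016))
```

```text
line [37.19190073  2.76624138] [-13.4989518   2.572015 ] ang deg 0.2195326536356095
stop lower face edge [ 39.50559145 -24.06840454 132.60746544] [ 39.46880785  30.76981161 132.667457  ]
front top edge [ 29.23715725 -17.33399342 -32.57870713] [ 29.1950665   17.92300866 -32.54009926]
bar ends [ 81.1926186  -14.75230182  95.53245076] [81.17813653 20.26459893 95.57073994]
TL [111.05517302 -90.32811701 151.38906897]
TR [110.45259156  96.55524291 151.59448857]
```

Call:
arm_command(plan=[0,2.5,25,0,0,0,30,0,0,0,30,0,0,0,22,0,0,0,12,0,0,0,5,0,0,0,0,0,0,0,0,0])

```text
time_s: 20.4
eef_pos: [0.5805, 0.0956, 0.045]
eef_rot: [0.0, 1.0, -0.01, 0.0]
wrist_force: [0.5, 0.5, -2.0]
opening: 0.413
```

Call:
arm_command(plan=[0,0,1,0,0,0,1,0,0,0,0,0,0,0,0,0])

```text
time_s: 20.8
eef_pos: [0.5796, 0.096, 0.042]
eef_rot: [0.0, 1.0, -0.01, -0.0]
wrist_force: [-0.3, 0.1, -1.6]
opening: 0.413
```

Call:
arm_command(plan=[0,0,1,0,0,0,1,0,0,0,0,0,0,0,0,0])

```text
time_s: 21.2
eef_pos: [0.5794, 0.0959, 0.0396]
eef_rot: [0.0, 1.0, -0.01, -0.001]
wrist_force: [0.5, 0.5, -2.2]
opening: 0.411
```

Call:
arm_command(plan=[0,0,0.6,0,0,0,0,0,0,0,0,0])

```text
time_s: 21.5
eef_pos: [0.5795, 0.0959, 0.0395]
eef_rot: [0.0, 1.0, -0.01, -0.001]
wrist_force: [-2.8, -0.0, 5.2]
opening: 0.411
```

Call:
arm_command(plan=[0,0,-0.3,0,3,0,0,0,3,0,0,0,3,0,0,0,3,0,0,0,2,0,0,0,0,0,0,0,0,0,0,0])

```text
time_s: 22.3
eef_pos: [0.5938, 0.0956, 0.0395]
eef_rot: [0.0, 1.0, -0.01, -0.001]
wrist_force: [-3.0, 0.4, 5.3]
opening: 0.413
```

Call:
arm_command(plan=[2,0,0,0,2,0,0,0,2,0,0,0,0,0,0,0,0,0,0,0])

```text
time_s: 22.8
eef_pos: [0.5982, 0.0955, 0.0396]
eef_rot: [0.0, 1.0, -0.01, -0.002]
wrist_force: [-10.3, -0.2, 10.9]
opening: 0.415
```

Call:
arm_command(plan=[0,0,-0.7,0,0,0,0,0,0,0,0,0])

```text
time_s: 23.1
eef_pos: [0.5982, 0.0955, 0.0396]
eef_rot: [0.0, 1.0, -0.01, -0.002]
wrist_force: [-7.0, -0.3, 5.8]
opening: 0.415
```

```bash
python3 st.py
python3 - <<'E'
from h import *
import pickle
o,c=snap("wrist","w5.png",s=1.5)
c.pop("color");pickle.dump((o,c),open("w5.pkl","wb"))
E
```

```text
23.1 q [-3.700e-02  4.820e-01  1.643e+00 -1.000e-03  1.022e+00  1.554e+00] p [0.5982 0.0955 0.0396] z [-4.4e-03 -8.0e-04 -1.0e+00]
tang in tool [ 0.017 -1.    -0.001] yaw y -91.11236249617671 F [-7.  -0.3  5.8] op 0.415
housing delta in tool mm [-17.3  -1.4  -0.3]
```

View pics/w5.png

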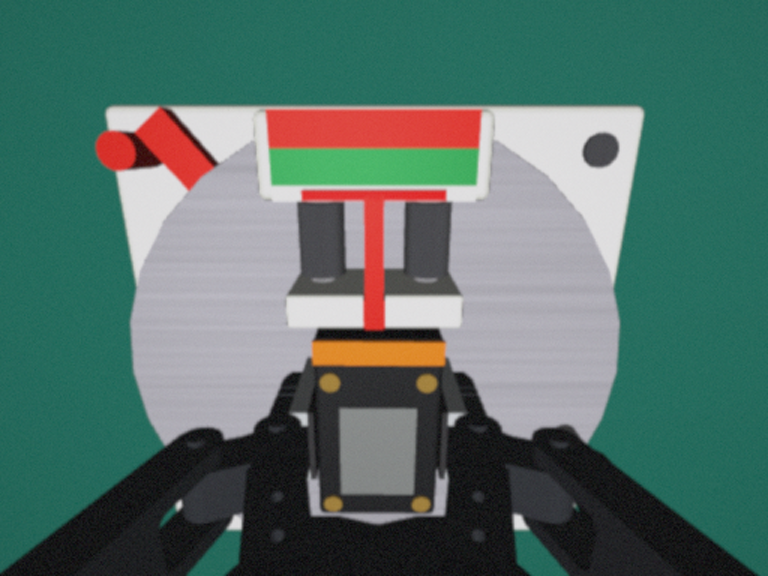

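The housing is on the stop and square, but about 1.1 mm off centre: the stop's middle is at x≈374.5 and the housing's at 378.5. I'll back off, correct this and press again.

Call:
arm_command(plan=[-4,0,-0.3,0,-4,0,0,0,0,-1.1,0,0,0,0,0,0,3,0,0,0,3,0,0,0,2,0,0,0,0,0,0,0,0,0,0,0])

```text
time_s: 24.05
eef_pos: [0.5989, 0.0967, 0.0401]
eef_rot: [0.0, 1.0, -0.01, -0.001]
wrist_force: [-5.9, 0.6, 0.7]
opening: 0.411
```

Call:
arm_command(plan=[1.5,0,0,0,1.5,0,-0.2,0,1.5,0,0,0,1.5,0,-0.2,0,0,0,0,0,0,0,0,0,0,0,0,0])

```text
time_s: 24.75
eef_pos: [0.6035, 0.0966, 0.0401]
eef_rot: [0.0, 1.0, -0.01, -0.003]
wrist_force: [-8.9, 0.5, 1.4]
opening: 0.411
```

```bash
python3 st.py
python3 - <<'E'
from h import *
snap("wrist","w6.png",crop=(60,50,450,245),s=2)
E
```

```text
24.75 q [-3.500e-02  4.920e-01  1.627e+00 -1.000e-03  1.029e+00  1.556e+00] p [0.6035 0.0966 0.0401] z [-5.9e-03 -7.0e-04 -1.0e+00]
tang in tool [ 0.015 -1.    -0.001] yaw y -91.10668602729265 F [-8.9  0.5  1.4] op 0.411
housing delta in tool mm [-22.5  -0.3   0.2]
```

View pics/w6.png

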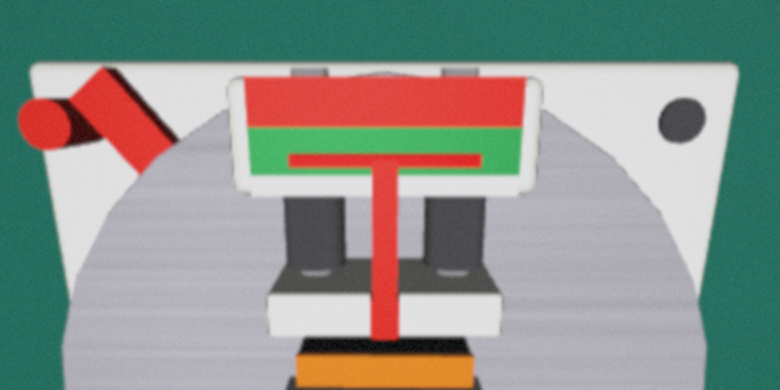

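The pointer bar is in the green at about 11 mm, and stop and housing are both centred at x≈385. A last small push and slight lowering, then hold.

Call:
arm_command(plan=[0.8,0,0.3,0,0.7,0,0.2,0,0,0,0,0,0,0,0,0,0,0,0,0])

```text
time_s: 25.3
eef_pos: [0.6047, 0.0966, 0.0397]
eef_rot: [0.0, 1.0, -0.01, -0.003]
wrist_force: [-10.5, -0.6, 3.7]
opening: 0.413
```

Call:
arm_command(plan=[0,0,0,0,0,0,0,0,0,0,0,0,0,0,0,0,0,0,0,0,0,0,0,0,0,0,0,0,0,0,0,0,0,0,0,0,0,0,0,0,0,0,0,0,0,0,0,0,0,0,0,0,0,0,0,0,0,0,0,0,0,0,0,0,0,0,0,0,0,0,0,0,0,0,0,0,0,0,0,0])

```text
time_s: 27.3
eef_pos: [0.6047, 0.0966, 0.0397]
eef_rot: [0.0, 1.0, -0.01, -0.003]
wrist_force: [-10.6, 1.3, 4.5]
opening: 0.412
```

Call:
arm_command(plan=[0,0,0,0,0,0,0,0,0,0,0,0,0,0,0,0,0,0,0,0,0,0,0,0,0,0,0,0,0,0,0,0,0,0,0,0,0,0,0,0,0,0,0,0,0,0,0,0,0,0,0,0,0,0,0,0,0,0,0,0,0,0,0,0,0,0,0,0,0,0,0,0,0,0,0,0,0,0,0,0])

```text
time_s: 29.3
eef_pos: [0.6047, 0.0966, 0.0397]
eef_rot: [0.0, 1.0, -0.01, -0.003]
wrist_force: [-11.0, -0.3, 5.6]
opening: 0.41
```

```bash
python3 st.py
python3 - <<'E'
from h import *
snap("wrist","w7.png",crop=(60,50,450,245),s=2)
E
```

```text
29.3 q [-3.500e-02  4.950e-01  1.623e+00 -1.000e-03  1.031e+00  1.556e+00] p [0.6047 0.0966 0.0397] z [-6.5e-03 -8.0e-04 -1.0e+00]
tang in tool [ 0.015 -1.    -0.001] yaw y -91.10161679416217 F [-11.   -0.3   5.6] op 0.41
housing delta in tool mm [-23.7  -0.2  -0.1]
```

View pics/w7.png

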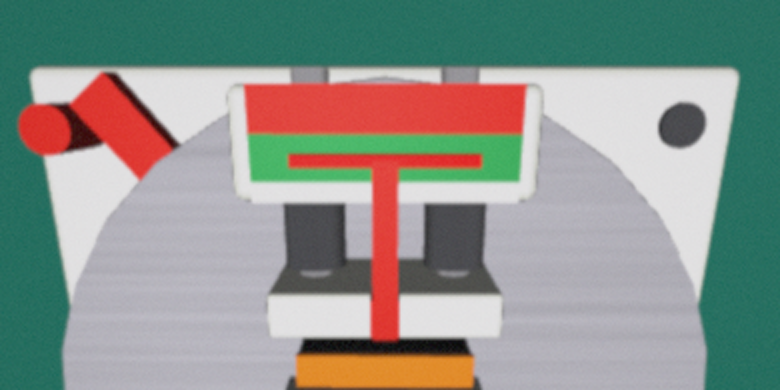

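The pointer bar (row 160) is in the middle of the green band (rows 134–182). The housing is square and centred, the lug is on the pin, and the hold has been steady for 4 s. Handing in.

```bash
python3 -c "
from bench import ctrl
print(ctrl.hand_in())"
```

```text
the job is handed in; nothing more can be done
None
```

The job is handed in with the arm still holding the black housing pressed against the sprung stop. The hand-in itself reports no verdict.

- **Table:** I gripped the black knob and turned it about 86° anticlockwise. The force rose with no further movement, and later pictures show the red lug still against the red pin.
- **Housing:** I took the black housing from the tray, set it down on the plate and pressed it. My first contact was about 1 mm off centre, so I backed off, corrected that and pressed again.
- **Last checks (29.3 s of 67 s):**
  - The pointer line was in the middle of the green band, at about 12.5 mm.
  - The force along the pressing direction was 10.5–11 N, and I held it steady for 4 s before handing in.
  - Stop and housing were centred on each other in the picture.
- **Not quite as planned:**
  - On the way to the tray the last joint reached its range limit, which left the tool tilted by about 6°. I took the tilt out before gripping the housing.
  - About 0.4° of tool tilt and roughly 5 N of light downward contact on the plate remained at the end.
- **Loose things:** I planned the moves clear of the grey housing, screwdriver, pen and bottle. I did not take a last overall picture to confirm they had not moved.

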